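# Tip the plaster slabs flat to dry

### The job

Two plaster drying slabs stand on end at either end of the chalked drying zone on the rubber mat. Push each one near its top so that it topples inwards, over the zone, and comes to lie flat on the mat, wholly inside the chalk rectangle, neither resting on the other. Only push with the fingers, never lift a slab, and leave the cup, the jar and the bowl where they are.

Things in the scene. Friction and masses are not known exactly. Their poses are not given: they have to be found in the camera images.
- mat: black rubber bench mat fixed to the table, 6 mm thick, 360 mm (x, from -115 to +245 mm) by 560 mm (y, -280 to +280 mm); origin on the table surface below the centre of the zone; it does not slide
- zone (a point): centre of the drying zone, on the mat's top surface (z = 6 mm above the table): a rectangle of thin white chalk lines, 180 mm along its x and 380 mm along its y to the outer edges of the lines; z up. The slabs stand 170 to 185 mm either side of this centre along y
- tall_slab: tall slab: white plaster drying slab, 100 mm wide (its x), 30 mm thick (its y), 150 mm tall (its z), about 450 g (varies by a quarter), loose. It starts upright on its 100 x 30 mm end on the mat near one end of the zone (left or right varies), broad faces looking along the zone's length, turned by up to 7 degrees. Origin: centre of the end it stands on
- tall_slab_center (a point): middle of the tall slab, 75 mm along its z from the body origin. Pushed near its top towards the zone's middle, the slab pivots on its lower front edge with hardly any slip on the rubber, and falls by itself once its top has moved about 30 mm
- tall_slab_c0 (a point): corner of the tall slab at mid-thickness: slab x -50 mm, y 0, z 0 mm
- tall_slab_c1 (a point): corner of the tall slab at mid-thickness: slab x +50 mm, y 0, z 0 mm
- tall_slab_c2 (a point): corner of the tall slab at mid-thickness: slab x +50 mm, y 0, z 150 mm
- tall_slab_c3 (a point): corner of the tall slab at mid-thickness: slab x -50 mm, y 0, z 150 mm
- short_slab: short slab: white plaster drying slab, 100 mm wide (its x), 30 mm thick (its y), 120 mm tall (its z), about 360 g (varies by a quarter), loose. It starts upright on its 100 x 30 mm end on the mat near one end of the zone (left or right varies), broad faces looking along the zone's length, turned by up to 7 degrees. Origin: centre of the end it stands on
- short_slab_center (a point): middle of the short slab, 60 mm along its z from the body origin. Pushed near its top towards the zone's middle, the slab pivots on its lower front edge with hardly any slip on the rubber, and falls by itself once its top has moved about 30 mm
- short_slab_c0 (a point): corner of the short slab at mid-thickness: slab x -50 mm, y 0, z 0 mm
- short_slab_c1 (a point): corner of the short slab at mid-thickness: slab x +50 mm, y 0, z 0 mm
- short_slab_c2 (a point): corner of the short slab at mid-thickness: slab x +50 mm, y 0, z 120 mm
- short_slab_c3 (a point): corner of the short slab at mid-thickness: slab x -50 mm, y 0, z 120 mm
- cup: blue stoneware cup, 72 mm across, 75 mm tall, loose, on the mat beyond the zone; not part of the job; origin under its base
- jar: closed glaze jar, 60 mm across, 85 mm tall, loose, on the mat beyond the zone; not part of the job; origin under its base
- bowl: small white bowl, 90 mm across, 40 mm tall, loose, on the mat beyond the zone; not part of the job; origin under its base
Things that resemble listed ones, but are neither listed nor needed, are in the scene too. Leave any orange or yellow look-alike of the short_slab alone.

How it is judged:
By the outcome, as a careful person would: the job done as asked, in the order asked, and still so for the second after the job is handed in, with the robot touching nothing.
It also fails if it takes over 48 s, if anything falls off the work surface, if the arm or the gripper's body presses on something with over 40 N, if the wrist force passes 120 N, or if a joint passes its speed limit or range.

### The arm

A 6-joint arm with a two-finger parallel gripper is mounted at the origin on the work surface. World frame = base frame: x ahead of the robot, y to its left, z up, the work surface at z = 0. Lengths are in m, angles in rad, forces in N, time in s.
With the tool pointing down it reaches from about 0.35 to 0.875 m from the base axis. Payload 4.2 kg.
Tool frame: the origin (TCP) lies at the centre of the arm's flange, where the gripper is bolted on; the fingertips stand 182 mm ahead of it and the grasp point (between the pads) lies 164 mm ahead of it; z points along the fingers, x is the direction in which the jaws open and shut, and the axes are right-handed (so a half turn about z gives the same grasp; the last joint's range is limited). The gripper opens to 87 mm and grips with 3 to 60 N. Pads are 19 mm wide; open, the fingers measure 117 mm over their backs; the gripper's body (75 mm by 190 mm) begins 51 mm behind the grasp point.
Start: joints at [1.408, 0.385, 0.008, 0, -1.194, -0.259], TCP at [0.256, 0.57, 0.405] pointing down, gripper open.
Joint ranges: [-3.14, 3.14], [-1.21, 2.06], [-1.07, 1.41], [-3.16, 2.05], [-2.99, -0.16], [-3.1, 3.1]. Speed limits (rad/s): [2.79, 2.79, 3.14, 3.14, 3.14, 3.14].

### API

Orientations are given as [roll, pitch, yaw] about the fixed x, y, z axes, in that order (R = Rz(yaw) Ry(pitch) Rx(roll)).
In Python, from cell import * gives the robot as it stands. The module is installed in compiled form; this text tells all that it offers.
- The arm moves only by the shell command python3 -m pendant 'ROWS'. ROWS is JSON, a list of rows, each a list of 3 entries, a list of its own where there are three numbers: the shift along the tool's x, y, z in mm, then the turn about the tool's z in rad, then the opening, from 0 (shut) to 1 (fully open). A call has 1 to 20 rows; each row is the pose to reach, as a shift and turn from the pose commanded when the call began, along the tool's axes at that moment; what a row does not reach only later rows make up. A row lasts 1/10 s, in which the tool goes at most 50 mm and 8.59 degrees, less where a joint would pass 70% of its speed; a pose out of reach is approached as far as the arm can. A call with a gripper value outside its range is refused whole. The fingers move at their own pace and stop on an object; the grip force is fixed at half the most. Time passes only in rows, so rows that repeat a pose let the fingers close. It gives the time, the measured TCP pose, the force and the opening at its end, in the units of the state.
- get_state(): the state, without advancing time (a new reading comes with each control period).
- read_camera(name): name is "scene" or "side" or "wrist"; returns the picture (400x640x3 uint8, red, green, blue); there is no depth.
- calibration(name): a dict with "fx", "fy", "cx", "cy" (pixels), "position" and "rotation" of the camera in the world. Camera axes: x right, y up, looking along -z (the intrinsics and any distortion apply to the point x, -y, -z); pixel columns grow to the right and rows downward; lengths in m; the calibration is good to about 2 mm. A picture is of the moment at which its call begins: read the wrist's pose just before it. calibration takes no time and is no camera call; for the wrist camera it gives the pose at the moment of the call.
- close_job(): hands the job in, once; it reports no verdict.
The state is a dict: "time": time; "q": joint angles; "dq": joint speeds; "effort": joint torques, N m; "eef_pos": TCP position; "eef_rot": TCP orientation; "contact_force": force on the tool from outside, world axes, zero at the start; "moment": the same for the moment, N m; "finger_gap": finger opening in m.
Only numpy, scipy, OpenCV 4.12 (cv2) and the standard library are available. Lean on these libraries where they do the work, as an engineer would, in place of code of your own. Each camera call takes 0.05 s, during which the arm holds its last target. There are 200 camera calls.

## Working session

There is one attempt and no reset: what is moved stays moved. The work goes in short steps, Python scripts to look and compute and a shell command to move; the robot and the scene stay as the last step left them, time stands still between calls to the robot, and variables do not carry over. Pictures are saved under pics/ and viewed, on a budget of 10 in all, crops included, one or two more only if the job needs it, and the job is handed in when it is done.

```bash
mkdir -p pics; python3 - <<'E'
from cell import *
import cv2
s=get_state();print(s)
for n in("scene","side"):
    cv2.imwrite(f"pics/{n}0.png",read_camera(n)[:,:,::-1]);print(n,calibration(n))
E
```

```text
{'time': 0.0, 'q': array([ 1.40761793e+00,  3.85516542e-01,  6.60546132e-03, -4.75560223e-04,
       -1.19399288e+00, -2.58571475e-01]), 'dq': array([-2.95397168e-03, -2.35409003e-03, -2.97504416e-05,  9.29628441e-04,
       -3.05568038e-04,  1.01107197e-03]), 'effort': array([-4.51532196e-04, -3.90666604e+01,  1.87404835e+01,  4.22000304e+00,
        1.09661478e-02, -1.95373077e-04]), 'eef_pos': array([0.25574828, 0.57003945, 0.40367884]), 'eef_rot': array([-3.14148086e+00, -2.15057638e-03, -1.99272177e+00]), 'contact_force': array([-0.47145263,  0.38359247,  0.25908281]), 'moment': array([ 0.00791875, -0.00379589,  0.06291638]), 'finger_gap': 0.08715120972588734}
scene {'fx': 391.8612381101807, 'fy': 391.8612381101807, 'cx': 316.5106430311307, 'cy': 196.82590223881544, 'position': array([1.02187483, 0.5719734 , 0.69434332]), 'rotation': array([ 0.96716268, -0.02480492,  2.48793226])}
side {'fx': 441.8016639274464, 'fy': 441.8016639274464, 'cx': 315.0228186616796, 'cy': 204.09262826569136, 'position': array([ 0.40015566, -0.95428404,  0.88257651]), 'rotation': array([ 0.87201791, -0.02202811, -0.11847211])}
```

View pics/scene0.png

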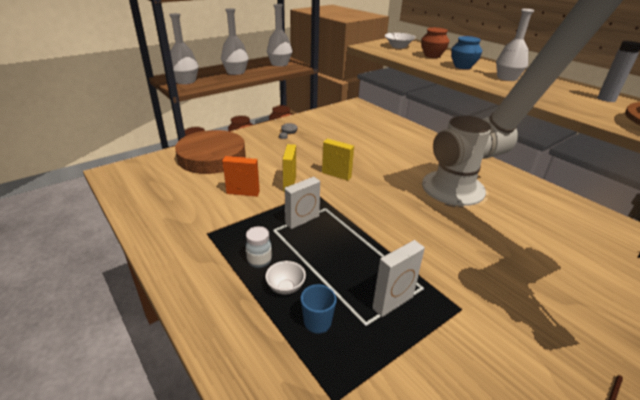

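View pics/side0.png

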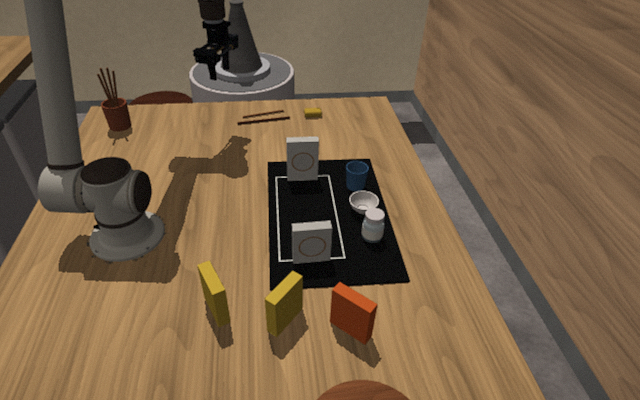

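The candidates for the short slab are white (303,203) in the scene view and (312,242) in the side view. The look-alikes are orange (240,176)/(353,312) and yellow (290,165), (338,160)/(213,293), (285,303). I choose the white ones: the short slab at the near end in the side view, and the tall slab at scene (399,278)/side (303,160). I'll check them in a close crop.

```bash
cat > h.py <<'E'
from cell import *
import cv2,numpy as np
from scipy.spatial.transform import Rotation as R
def ray(c,p):
    d=np.array([(p[0]-c['cx'])/c['fx'],-(p[1]-c['cy'])/c['fy'],-1])
    return np.array(c['position']),R.from_euler('xyz',c['rotation']).apply(d)
def plane(c,p,z):
    o,d=ray(c,p);return o+d*(z-o[2])/d[2]
def tri(ca,pa,cb,pb):
    (o1,d1),(o2,d2)=ray(ca,pa),ray(cb,pb)
    t=np.linalg.lstsq(np.c_[d1,-d2],o2-o1,rcond=None)[0]
    a,b=o1+d1*t[0],o2+d2*t[1];return (a+b)/2,np.linalg.norm(a-b)*1000
E
python3 - <<'E'
from h import *
S=cv2.imread('pics/scene0.png');D=cv2.imread('pics/side0.png')
for n,I in(("scene",S),("side",D)):
    m=(I.max(2)<35).astype(np.uint8)
    m=cv2.morphologyEx(m,cv2.MORPH_CLOSE,np.ones((3,3)))
    c=max(cv2.findContours(m,0,2)[0],key=lambda k:cv2.contourArea(k) if 200<cv2.boundingRect(k)[0]+cv2.boundingRect(k)[2]/2<420 else 0)
    a=cv2.approxPolyDP(cv2.convexHull(c),6,True)[:,0]
    print(n,[(tuple(p),plane(calibration(n),p,.006)[:2].round(3)) for p in a])
def crop(I,x,y,w=66,h=50): return cv2.resize(I[y:y+h*1,x:x+w],None,fx=6,fy=6,interpolation=2)
def crop(I,x,y):
    k=cv2.resize(I[y:y+75,x:x+100],(400,300),interpolation=cv2.INTER_CUBIC)
    for i in range(0,100,10):
        cv2.putText(k,str(x+i),(i*4,8),0,.28,(0,255,0));cv2.line(k,(i*4,9),(i*4,14),(0,255,0))
    for j in range(0,75,10):
        cv2.putText(k,str(y+j),(0,j*4+3),0,.28,(0,255,0));cv2.line(k,(20,j*4),(25,j*4),(0,255,0))
    return k
cv2.imwrite('pics/c1.png',np.vstack([np.hstack([crop(S,350,245),crop(S,255,170)]),np.hstack([crop(D,255,125),crop(D,262,205)])]))
E
```

```text
scene [((np.int32(209), np.int32(234)), array([ 0.745, -0.238])), ((np.int32(283), np.int32(206)), array([ 0.512, -0.23 ])), ((np.int32(419), np.int32(277)), array([0.406, 0.203])), ((np.int32(459), np.int32(310)), array([0.412, 0.321])), ((np.int32(331), np.int32(399)), array([0.764, 0.306]))]
side [((np.int32(369), np.int32(159)), array([0.762, 0.308])), ((np.int32(408), np.int32(281)), array([ 0.745, -0.248])), ((np.int32(270), np.int32(289)), array([ 0.391, -0.238])), ((np.int32(268), np.int32(162)), array([0.407, 0.32 ]))]
```

View pics/c1.png

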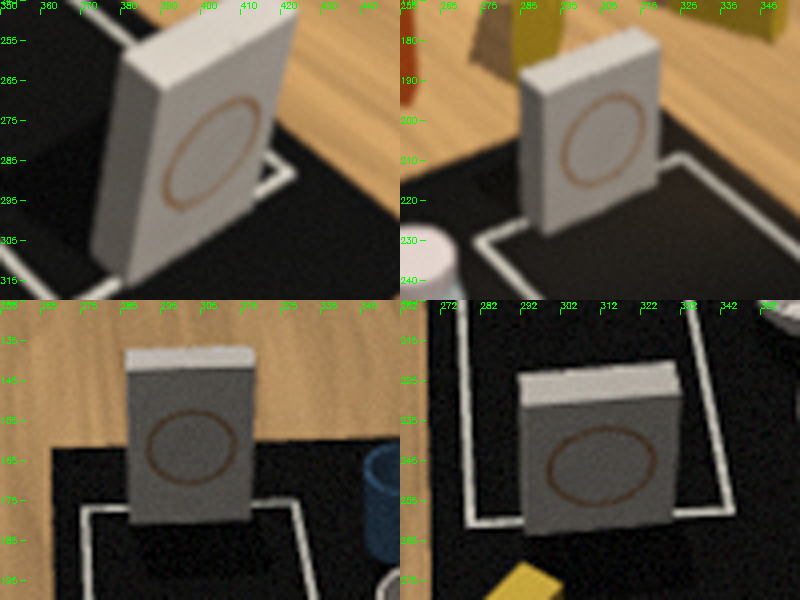

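The crop shows both white slabs upright. The tall one is at the +y end and the short one at the -y end, and the zone corners are visible.

```bash
python3 - <<'E'
from h import *
sc,sd=calibration('scene'),calibration('side')
P=lambda c,l,z:np.array([plane(c,p,z)[:2] for p in l])
zs=P(sd,[(279,261.5),(345.8,258.2),(329.5,175.3),(275.5,177)],.006)
zc=P(sc,[(325.5,208),(273.5,230),(367,322),(423.5,288.5)],.006)
print('zone side',zs.round(3).tolist(),'\nscene',zc.round(3).tolist())
z=(zs+zc)/2;C=z.mean(0);e=z[3]-z[0]+z[2]-z[1];psi=np.arctan2(-e[0],e[1])
print('centre',C,'yaw deg',np.degrees(psi))
def rep(n,p):
    q=(p-C)@np.array([[np.cos(psi),-np.sin(psi)],[np.sin(psi),np.cos(psi)]]);print(n,'world',(p*1000).round().tolist(),'zone',(q*1000).round().tolist())
rep('tall side topin',P(sd,[(286.75,142.5),(318.75,141.75)],.156))
rep('tall side topout',P(sd,[(286.5,137.5),(318.5,136.75)],.156))
rep('tall side botin',P(sd,[(287.5,181),(318,180)],.006))
rep('tall sc topoutL,topinL',P(sc,[(390.5,267.75),(380.75,259.25)],.156))
rep('tall sc botoutL,R,inL',P(sc,[(382,317.25),(413.25,297),(373,306.75)],.006))
rep('short side topin',P(sd,[(291.75,223.75),(330.75,220.5)],.126))
rep('short side topout',P(sd,[(292.25,231.25),(332,228.5)],.126))
rep('short side botout',P(sd,[(293.5,264),(330.5,261)],.006))
rep('short sc topinL,R,outL',P(sc,[(291.25,194),(320,181.5),(285,188.75)],.126))
rep('short sc botinL,R',P(sc,[(291.5,228.75),(319,215.75)],.006))
rep('zone',z)
E
```

```text
zone side [[0.419, -0.148], [0.599, -0.153], [0.609, 0.224], [0.429, 0.23]] 
scene [[0.415, -0.148], [0.595, -0.152], [0.598, 0.223], [0.426, 0.233]]
centre [0.51116569 0.03877504] yaw deg -1.3176482810721326
tall side topin world [[467.0, 201.0], [565.0, 198.0]] zone [[-48.0, 162.0], [50.0, 160.0]]
tall side topout world [[468.0, 230.0], [568.0, 227.0]] zone [[-48.0, 191.0], [52.0, 189.0]]
tall side botin world [[467.0, 205.0], [567.0, 201.0]] zone [[-48.0, 165.0], [52.0, 164.0]]
tall sc topoutL,topinL world [[566.0, 234.0], [565.0, 206.0]] zone [[51.0, 197.0], [50.0, 169.0]]
tall sc botoutL,R,inL world [[564.0, 234.0], [466.0, 236.0], [559.0, 202.0]] zone [[48.0, 196.0], [-50.0, 196.0], [45.0, 164.0]]
short side topin world [[456.0, -133.0], [555.0, -130.0]] zone [[-52.0, -173.0], [48.0, -168.0]]
short side topout world [[455.0, -161.0], [554.0, -160.0]] zone [[-52.0, -201.0], [48.0, -198.0]]
short side botout world [[457.0, -160.0], [556.0, -159.0]] zone [[-50.0, -200.0], [49.0, -197.0]]
short sc topinL,R,outL world [[555.0, -122.0], [457.0, -127.0], [554.0, -152.0]] zone [[47.0, -160.0], [-50.0, -167.0], [47.0, -189.0]]
short sc botinL,R world [[552.0, -127.0], [454.0, -130.0]] zone [[44.0, -165.0], [-53.0, -170.0]]
zone world [[417.0, -148.0], [597.0, -152.0], [604.0, 224.0], [428.0, 232.0]] zone [[-90.0, -189.0], [90.0, -189.0], [88.0, 187.0], [-88.0, 191.0]]
```

Zone centre is about (511,39), with yaw about -1.3°. The tall slab's centre is at (516,217) and the short slab's at (505,-145), and both are nearly square and well centred. I'll go outside the tall slab first.

```bash
python3 -m pendant '[[[149,-352,0],1.15,0.5],[[149,-352,0],1.15,0.5],[[149,-352,0],1.15,0.5],[[149,-352,0],1.15,0.5],[[149,-352,0],1.15,0.5],[[149,-352,0],1.15,0.5],[[149,-352,0],1.15,0.5],[[149,-352,0],1.15,0.5],[[149,-352,0],1.15,0.5],[[149,-352,0],1.15,0.5],[[149,-352,0],1.15,0.5],[[149,-352,0],1.15,0.5]]'
```

```text
time: 1.3
eef_pos: [0.5153, 0.2911, 0.4047]
eef_rot: [3.142, -0.0, -3.14]
contact_force: [0.2, 0.2, 0.8]
finger_gap: 0.0432
```

```bash
python3 -m pendant '[[[0,0,40],0,0.5],[[0,0,80],0,0.5],[[0,0,97],0,0.5],[[0,-10,97],0,0.5],[[0,-20,97],0,0.5],[[0,-30,97],0,0.5],[[0,-30,97],0,0.5],[[0,-30,97],0,0.5]]'; python3 - <<'E'
from h import *
cv2.imwrite("pics/c2.png",np.vstack([cv2.resize(read_camera("scene")[200:350,300:500,::-1],(700,525//2*1+38)) ,cv2.resize(read_camera("side")[100:200,220:420,::-1],(700,290))]))
E
```

```text
time: 2.1
eef_pos: [0.5162, 0.2598, 0.3092]
eef_rot: [3.14, 0.002, 3.14]
contact_force: [0.2, 0.6, -0.5]
finger_gap: 0.0435
```

View pics/c2.png

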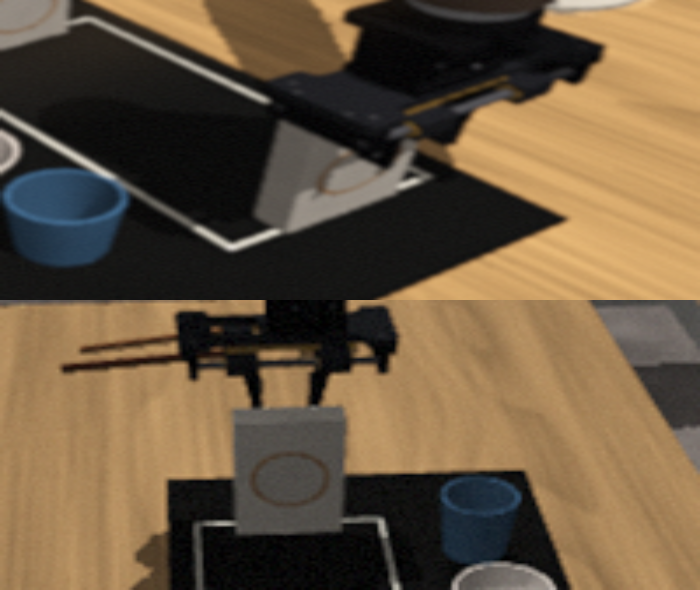

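The picture shows the tall slab still standing with both fingers just outside its top, centred on it. Now I'll push slowly.

```bash
python3 -m pendant '[[[0,-5,0],0,0.5],[[0,-10,0],0,0.5],[[0,-14,0],0,0.5],[[0,-18,0],0,0.5],[[0,-22,0],0,0.5],[[0,-26,0],0,0.5],[[0,-30,0],0,0.5],[[0,-34,0],0,0.5],[[0,-38,0],0,0.5]]';  python3 -m pendant '[[[0,-4,0],0,0.5],[[0,-8,0],0,0.5],[[0,-12,0],0,0.5],[[0,-16,0],0,0.5],[[0,-20,0],0,0.5],[[0,-20,0],0,0.5],[[0,-20,0],0,0.5],[[0,-20,0],0,0.5],[[0,-20,0],0,0.5]]'; python3 - <<'E'
from h import *
for n in("scene","side"): cv2.imwrite(f"pics/{n}3.png",read_camera(n)[:,:,::-1])
cv2.imwrite("pics/c3.png",np.vstack([cv2.resize(cv2.imread("pics/scene3.png")[170:350,240:480],(720,300)),cv2.resize(cv2.imread("pics/side3.png")[100:290,220:440],(720,300))]))
E
```

```text
time: 3.1
eef_pos: [0.5159, 0.2217, 0.3077]
eef_rot: [-3.141, -0.0, 3.141]
contact_force: [0.6, -0.7, 0.9]
finger_gap: 0.0437
time: 4.0
eef_pos: [0.5159, 0.2023, 0.3077]
eef_rot: [3.142, 0.0, 3.141]
contact_force: [-0.7, 0.7, 0.2]
finger_gap: 0.044
```

View pics/c3.png

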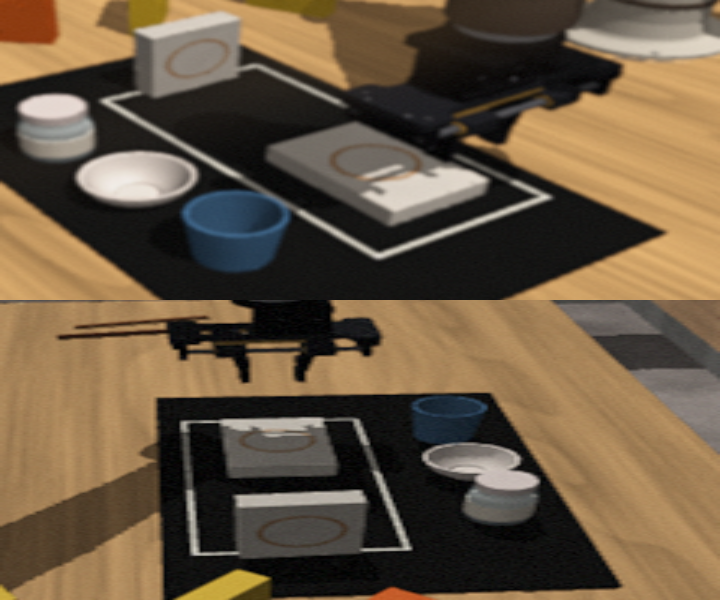

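The tall slab lies flat inside the lines, and the short one is still upright. Next I'll lift, cross over and go to the short slab's outer side.

```bash
python3 -m pendant '[[[0,0,-50],0,0.5],[[0,0,-97],0,0.5],[[11,-50,-97],0,0.5],[[11,-100,-97],0,0.5],[[11,-150,-97],0,0.5],[[11,-200,-97],0,0.5],[[11,-250,-97],0,0.5],[[11,-300,-97],0,0.5],[[11,-350,-97],0,0.5],[[11,-402,-97],0,0.5],[[11,-402,-97],0,0.5],[[11,-402,-97],0,0.5],[[11,-402,-97],0,0.5]]'
```

```text
time: 5.4
eef_pos: [0.5045, -0.1993, 0.4046]
eef_rot: [3.141, -0.0, 3.141]
contact_force: [0.6, 0.0, 0.7]
finger_gap: 0.0435
```

```bash
python3 - <<'E'
from h import *
s=get_state();print(s['eef_pos'],s['eef_rot'],s['q'])
cv2.imwrite("pics/c4.png",np.vstack([cv2.resize(read_camera("scene")[110:260,220:420,::-1],(700,300)),cv2.resize(read_camera("side")[170:350,220:420,::-1],(700,300))]))
E
```

```text
[ 0.50448528 -0.19925469  0.40463771] [ 3.14130974e+00 -2.20786494e-04  3.14105711e+00] [-7.71741344e-02  2.44615154e-01 -1.95594306e-01 -2.93093645e-04
 -1.13082868e+00  7.67634268e-02]
```

View pics/c4.png

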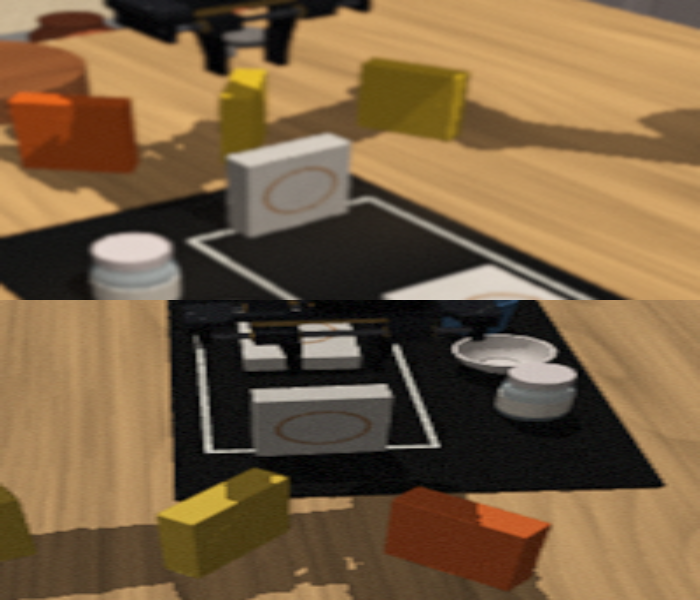

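The short slab is untouched. A yellow look-alike stands near the path, so I'll check its clearance from the fingers.

```bash
python3 - <<'E'
from h import *
I=cv2.imread('pics/side0.png');h=cv2.cvtColor(I,cv2.COLOR_BGR2HSV)
m=cv2.inRange(h,(23,150,60),(35,255,255));m[:250]=0
c=calibration('side')
for k in cv2.findContours(m,0,2)[0]:
    if cv2.contourArea(k)>300:
        k=k[:,0];
        for p in(k[k[:,1].argmin()],k[k[:,0].argmax()],k[k[:,0].argmin()]):print(p,plane(c,p,.12).round(3),plane(c,p,.1).round(3))
E
```

```text
[291 271] [ 0.442 -0.284  0.12 ] [ 0.443 -0.267  0.1  ]
[301 277] [ 0.463 -0.304  0.12 ] [ 0.464 -0.287  0.1  ]
[265 298] [ 0.381 -0.354  0.12 ] [ 0.38  -0.339  0.1  ]
[209 261] [ 0.256 -0.235  0.12 ] [ 0.252 -0.216  0.1  ]
[223 290] [ 0.291 -0.324  0.12 ] [ 0.288 -0.307  0.1  ]
[198 265] [ 0.232 -0.245  0.12 ] [ 0.227 -0.227  0.1  ]
```

```bash
python3 -m pendant '[[[0,0,40],0,0.5],[[0,0,80],0,0.5],[[0,0,110],0,0.5],[[0,0,122],0,0.5],[[0,10,122],0,0.5],[[0,20,122],0,0.5],[[0,20,122],0,0.5],[[0,20,122],0,0.5]]'
```

```text
time: 6.3
eef_pos: [0.5051, -0.1792, 0.2845]
eef_rot: [-3.141, 0.003, -3.141]
contact_force: [0.8, 0.6, 0.5]
finger_gap: 0.0438
```

```bash
python3 -m pendant '[[[0,5,0],0,0.5],[[0,10,0],0,0.5],[[0,14,0],0,0.5],[[0,18,0],0,0.5],[[0,22,0],0,0.5],[[0,26,0],0,0.5],[[0,30,0],0,0.5],[[0,34,0],0,0.5],[[0,38,0],0,0.5]]';  python3 -m pendant '[[[0,4,0],0,0.5],[[0,8,0],0,0.5],[[0,12,0],0,0.5],[[0,16,0],0,0.5],[[0,20,0],0,0.5],[[0,20,0],0,0.5],[[0,20,0],0,0.5],[[0,20,0],0,0.5],[[0,20,0],0,0.5],[[0,20,-50],0,0.5],[[0,20,-100],0,0.5],[[0,20,-150],0,0.5],[[0,20,-150],0,0.5],[[0,20,-150],0,0.5],[[0,20,-150],0,0.5]]'; python3 - <<'E'
from h import *
for n in("scene","side"): cv2.imwrite(f"pics/{n}5.png",read_camera(n)[:,:,::-1])
cv2.imwrite("pics/c5.png",np.vstack([cv2.resize(cv2.imread("pics/scene5.png")[170:350,240:480],(720,300)),cv2.resize(cv2.imread("pics/side5.png")[100:290,220:440],(720,300))]))
E
```

```text
time: 7.2
eef_pos: [0.5046, -0.1415, 0.2827]
eef_rot: [3.142, -0.0, 3.141]
contact_force: [0.3, 0.8, 0.0]
finger_gap: 0.0437
time: 8.7
eef_pos: [0.5041, -0.1219, 0.4315]
eef_rot: [3.141, -0.002, 3.14]
contact_force: [-0.2, 0.2, -0.2]
finger_gap: 0.0436
```

View pics/c5.png

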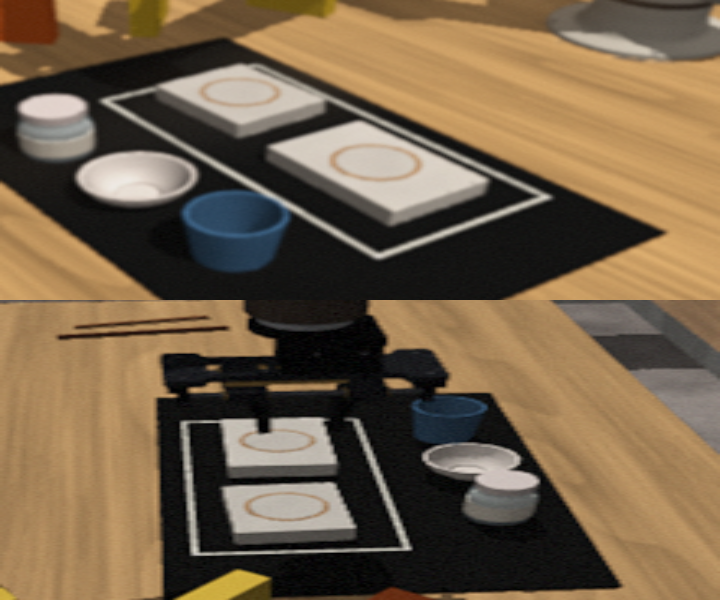

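Both slabs lie flat, apart and inside the lines, and the tool is clear. I'm handing in the job.

```bash
python3 -c "
from cell import *
print(close_job())"
```

```text
the job is handed in; nothing more can be done
None
```

Both slabs are toppled inwards and lie flat on the mat, and I have handed the job in. I pushed each near its top from the outside with the half-open fingers, the tall slab (+y end) first and then the short one (-y end). I then raised the tool well clear.

The last two views, judged by eye, show both slabs inside the chalk rectangle with a gap between them. The cup, jar, bowl and the orange and yellow look-alikes are where they were. The last reading was 8.7 s, and the forces I read (at the end of each move) stayed around 1 N. I did not measure the slabs' final positions. Before the pushes, the two cameras disagreed by up to about 11 mm on position. No check failed.

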